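# Sweep the carrot ends into the board's waste drawer and shut it

## Task

Clear the chopping board: sweep the three carrot ends with the fingers along the board and off its right-hand end into the open waste drawer, then push the drawer fully home under the board. Only push - do not pick the carrot ends up - and leave the two garlic bulbs on the board and everything around it where they are.

Things in the scene. Friction and masses are not known exactly. Their poses are not given: they have to be found in the camera images.
- board: wooden chopping board on a low frame, fixed to the worktop. Origin on the worktop under the middle of the board. It is 220 mm along its x axis and 320 mm along its y axis; its flat top is 72 mm above the worktop (board 15 mm thick, no raised rim; the dark line round three sides is flat). The waste drawer comes out from under its -y end (the right-hand end as the robot sees it), whose edge lies at board y = -160 mm
- drawer (a joint): the waste drawer's slide: 0 = shut, positive = pulled out along the board's -y axis, in m, at most 0.15; it starts 0.115 to 0.145 open. It needs about 2 N to start moving, stays where it is left and has no catch
- drawer_front (a point): middle of the outside of the drawer's wooden front, 24 mm above the worktop; moves with the drawer, axes as the board's. The front is 210 mm wide along x, 12 mm thick, from 6 to 54 mm above the worktop, but only to 42 mm in the finger notch (58 mm wide) at its middle. With the drawer shut this face stands 4 mm proud of the board's end, at board y = -164 mm
- drawer_in (a point): middle of the floor of the open steel tray behind the drawer's front, 10 mm above the worktop; moves with the drawer, axes as the board's. Inside, the tray is 180 mm wide along x, about 236 mm long and 44 mm deep; the part pulled out is an open trough between the board's end and the front
- carrot_end_a_mid (a point): nearest the board's near long side: off-cut of a carrot's leafy end, lying cut face down on the board: a squat orange disc, widest diameter 29 mm at 10 mm up, 17.5 mm high, with short green stalk stubs on top to 26 mm; 12 to 24 g, it slides when pushed at its side and tumbles into the drawer at the board's edge. This point is on its axis, 9 mm above the cut face
- carrot_end_b_mid (a point): in the middle lane of the board: off-cut of a carrot's leafy end, lying cut face down on the board: a squat orange disc, widest diameter 29 mm at 10 mm up, 17.5 mm high, with short green stalk stubs on top to 26 mm; 12 to 24 g, it slides when pushed at its side and tumbles into the drawer at the board's edge. This point is on its axis, 9 mm above the cut face
- carrot_end_c_mid (a point): nearest the board's far long side: off-cut of a carrot's leafy end, lying cut face down on the board: a squat orange disc, widest diameter 29 mm at 10 mm up, 17.5 mm high, with short green stalk stubs on top to 26 mm; 12 to 24 g, it slides when pushed at its side and tumbles into the drawer at the board's edge. This point is on its axis, 9 mm above the cut face
- garlic: white garlic bulb, 60 mm wide, 58 mm high, loose on the board's left-hand part, near side; origin at its foot. To be left alone
- garlic_b: white garlic bulb, 61 mm wide, 59 mm high, loose on the board's left-hand part, far side; origin at its foot. To be left alone
- jar_orange: glass jar of sweets with a red lid, 84 mm wide, 120 mm high, standing behind the board; origin at its foot. To be left alone
- beaker: light blue plastic beaker, 81 mm wide, 112 mm high, standing behind the board; origin at its foot. To be left alone
- salt_shaker: salt shaker with a grey cap, 44 mm wide, 90 mm high, to the left of the board; origin at its foot. To be left alone
- onion: red onion, 78 mm wide, 84 mm high, at the back left of the board; origin at its foot. To be left alone

How it is judged:
On the way:
1. all three carrot ends lie in the drawer while it is still open (more than 50 mm) (x of carrot_end_a_mid in the frame of drawer_in between -0.092 and 0.092 m and y of carrot_end_a_mid in the frame of drawer_in between -0.122 and 0.118 m and z of carrot_end_a_mid in the frame of drawer_in between 0 and 0.044 m and x of carrot_end_b_mid in the frame of drawer_in between -0.092 and 0.092 m and y of carrot_end_b_mid in the frame of drawer_in between -0.122 and 0.118 m and z of carrot_end_b_mid in the frame of drawer_in between 0 and 0.044 m and x of carrot_end_c_mid in the frame of drawer_in between -0.092 and 0.092 m and y of carrot_end_c_mid in the frame of drawer_in between -0.122 and 0.118 m and z of carrot_end_c_mid in the frame of drawer_in between 0 and 0.044 m and value of joint drawer above 0.05 m), for 0.2 s.
At the end, for the whole second after the job is handed in: all three carrot ends lie inside the drawer's tray, below its rim; the drawer is shut to within 5 mm; the garlic bulbs, jar, beaker, salt shaker and onion are within 20 mm of where they started (x of carrot_end_a_mid in the frame of drawer_in between -0.092 and 0.092 m and y of carrot_end_a_mid in the frame of drawer_in between -0.122 and 0.118 m and z of carrot_end_a_mid in the frame of drawer_in between 0 and 0.044 m and x of carrot_end_b_mid in the frame of drawer_in between -0.092 and 0.092 m and y of carrot_end_b_mid in the frame of drawer_in between -0.122 and 0.118 m and z of carrot_end_b_mid in the frame of drawer_in between 0 and 0.044 m and x of carrot_end_c_mid in the frame of drawer_in between -0.092 and 0.092 m and y of carrot_end_c_mid in the frame of drawer_in between -0.122 and 0.118 m and z of carrot_end_c_mid in the frame of drawer_in between 0 and 0.044 m and value of joint drawer below 0.005 m and distance of each of garlic, garlic_b, jar_orange, beaker, salt_shaker, onion from where it was at the start of the episode below 0.02 m); the robot touches nothing.
It fails at once if a carrot end is lifted: its middle rises more than 33 mm above the board's top (height (world z) of any of carrot_end_a_mid, carrot_end_b_mid, carrot_end_c_mid above 0.105 m).
It fails at once if a garlic bulb or another thing round the work is moved by more than 20 mm (distance of any of garlic, garlic_b, jar_orange, beaker, salt_shaker, onion from where it was at the start of the episode above 0.02 m).
It also fails if it takes over 58 s, if anything falls off the work surface, if the arm or the gripper's body presses on something with over 40 N, if the wrist force passes 120 N, or if a joint passes its speed limit or range.

## Robot

A 7-joint arm with a two-finger parallel gripper is mounted at the origin on a cart in front of the work surface, level with it; the furniture and walls round the work are solid. World frame = base frame: x ahead of the robot, y to its left, z up, the work surface at z = 0. Lengths are in m, angles in rad, forces in N, time in s.
With the tool pointing down it reaches from about 0.4 to 0.85 m from the base axis. Payload 4.4 kg.
Tool frame: the origin (TCP) lies on the centre line of the jaws, within the pads' length; the fingertips stand 14 mm ahead of it and the grasp point (between the pads) lies 5 mm behind it (bot.tip_extent is the distance from the TCP to the fingertips, in m); z points along the fingers, y is the direction in which the jaws open and shut (so a half turn about z gives the same grasp; the last joint's range is limited). The gripper opens to 94 mm and grips with 3 to 60 N. Pads are 16 mm wide; open, the fingers measure 119 mm over their backs; the gripper's body (75 mm by 177 mm) begins 78 mm behind the grasp point.
Start: joints at [1.202, 0.628, 0.038, 1.517, -0.027, 0.996, -0.02], TCP at [0.194, -0.62, 0.219] pointing down, gripper open.
Joint ranges: [-3.06, 3.06], [-0.37, 2.12], [-1.25, 1.32], [0.18, 2.47], [-1.1, 4.24], [0.23, 1.98], [-2.94, 2.94]. Speed limits (rad/s): [2.57, 2.57, 3.14, 3.14, 3.14, 3.14, 3.14].

## Interface

Orientations are given as a 3x3 rotation matrix whose columns are the frame's x, y, z axes.
In Python, from rig import bot gives the robot as it stands.
- The arm moves only by the shell command python3 -m handwheel 'ROWS' [OPENING]. ROWS is JSON, a list of rows, each a list of 6 numbers: the shift along the tool's x, y, z each as a share of 1000 mm, from -1 to 1, then the turn, a rotation vector about the tool's x, y, z each as a share of pi rad, from -1 to 1. A call has exactly 10 rows; each row is the pose to reach, as a shift and turn from the pose commanded when the call began, along the tool's axes at that moment, turning the shorter way round; what a row does not reach only later rows make up. A row lasts 1/12 s, in which the tool goes at most 41.7 mm and 7.16 degrees, less where a joint would pass 70% of its speed; a pose out of reach is approached as far as the arm can. A call with a number of a shift or a turn outside -1 to 1 is refused whole. A call with a gripper value outside its range is refused whole. OPENING is the gripper command: -1 is shut, 1 is fully open, values between are in proportion, set as the call begins (- or left out, the last holds). The fingers move at their own pace and stop on an object; the grip force is fixed at half the most. Time passes only in rows, so rows that repeat a pose let the fingers close, or fill a call up. It gives the time, the measured TCP pose, the force and the opening at its end, in the units of the state.
- bot.sense(): the state, without advancing time (a new reading comes with each control period).
- bot.snapshot(name): name is "side" or "top" or "wrist"; returns the picture (480x640x3 uint8, red, green, blue); there is no depth.
- bot.camera_model(name): a dict with "vertical_fov" (degrees; the focal length in pixels is half the picture's height over the tangent of half this angle, whatever the lens; pixels are square), "cx", "cy" (the principal point, pixels), "position" and "orientation" of the camera in the world. Camera axes: x right, y up, looking along -z (the intrinsics and any distortion apply to the point x, -y, -z); pixel columns grow to the right and rows downward; lengths in m; the calibration is good to about 2 mm. A picture is of the moment at which its call begins: read the wrist's pose just before it. camera_model takes no time and is no camera call; for the wrist camera it gives the pose at the moment of the call.
- bot.sign_off(): hands the job in, once; it reports no verdict.
Trained networks look in the newest picture that a camera, given by its name, has taken for a name from the list of things; names that differ only in an ending like _2 or _b are one class to them, and where a whole thing is asked for, a point or a joint stands for the part that bears it (a point fixed in the world has none). Each returns a list of dicts, best first, with "conf" (0 to 1); they miss things now and then, are a little off and sometimes report something else, mostly with a low value. They report only what shows in the picture. A call takes as long as a camera call.
- bot.boxes_of(label, camera): "centre" ([row, column] in pixels, amid what is visible of it).
- bot.place_of(label, camera): "centre" ([row, column] in pixels: a listed point, or the origin of a listed thing).
The state is a dict: "clock": time; "joint_positions": joint angles; "joint_velocities": joint speeds; "joint_torque": joint torques, N m; "ee_pos": TCP position; "tcp_rot": TCP orientation; "contact_force": force on the tool from outside, world axes, zero at the start; "ft_torque": the same for the moment, N m; "opening": finger opening in m.
Only numpy, scipy, OpenCV 4.12 (cv2) and the standard library are available. Lean on these libraries where they do the work, as an engineer would, in place of code of your own. Each camera call takes 0.05 s, during which the arm holds its last target.

## Working session

There is one attempt and no reset: what is moved stays moved. The work goes in short steps, Python scripts to look and compute and a shell command to move; the robot and the scene stay as the last step left them, time stands still between calls to the robot, and variables do not carry over. Pictures are saved under pics/ and viewed, and the job is handed in when it is done.

```bash
ls; mkdir -p pics; python3 - <<'E'
from rig import bot
import cv2
s=bot.sense()
print({k:(v if not hasattr(v,'tolist') else v.tolist()) for k,v in s.items()})
for n in("side","top"):
    im=bot.snapshot(n); cv2.imwrite(f"pics/{n}0.png",im[:,:,::-1])
    print(n,bot.camera_model(n))
    for l in["board","drawer_front","carrot_end_a_mid","garlic","drawer_in"]:
        print(l,[(d['conf'],d['centre']) for d in bot.place_of(l,n)][:5])
E
```

```text
pics
{'clock': 0.0, 'joint_positions': [1.202183183304258, 0.6293086065138536, 0.03841223707778427, 1.518330088091456, -0.02700051359997997, 0.9962654752060237, -0.02000136258390761], 'joint_velocities': [0.0004554157713365718, 0.0005945185624502753, -0.003109986832527404, 0.002020219368626566, -0.002461572267902052, -0.00010595923449697871, 0.0002706931377481408], 'joint_torque': [0.00039126407500589266, -54.97267484664917, 1.1437422037124634, -18.663629293441772, -0.05220408202148974, 0.023433040478266776, 0.00015376709143311018], 'ee_pos': [0.19369799110160832, -0.6198289349552797, 0.21858997508380243], 'tcp_rot': [[0.9544944329130881, 0.298228248477734, -0.0005379106110014206], [0.29822873357527013, -0.9544928973708785, 0.0017121152520421109], [-2.830724812764898e-06, -0.0017946248768753868, -0.9999983896554726]], 'contact_force': [0.1603056726483672, -0.12541350266579745, 0.8232849113137268], 'ft_torque': [0.03107874363368283, 0.011430217409303266, -0.009685012924957596], 'opening': 0.09420090604342451}
side {'vertical_fov': 57.449950203734126, 'cx': 327.18194525342324, 'cy': 24
[... 323 characters left out ...]
432.7])]
carrot_end_a_mid [(0.66, [297.3, 272.2]), (0.23, [281.7, 402.2])]
garlic [(0.81, [270.0, 234.2]), (0.56, [254.0, 277.0])]
drawer_in [(0.71, [360.7, 357.6])]
top {'vertical_fov': 50.79895963295169, 'cx': 322.3786468282731, 'cy': 243.6159005830837, 'position': array([0.56243659, 0.12601518, 1.10739631]), 'orientation': array([[ 0.02063333,  0.99705234, -0.0738979 ],
       [-0.99976001,  0.02003212, -0.00886772],
       [-0.00736125,  0.07406313,  0.99722639]])}
board [(0.78, [295.2, 349.2]), (0.44, [269.5, 210.5])]
drawer_front [(0.64, [281.5, 484.7])]
carrot_end_a_mid []
garlic [(0.93, [279.5, 296.4]), (0.86, [322.4, 300.9])]
drawer_in [(0.8, [286.9, 418.7]), (0.54, [214.6, 216.0])]
```

View pics/top0.png

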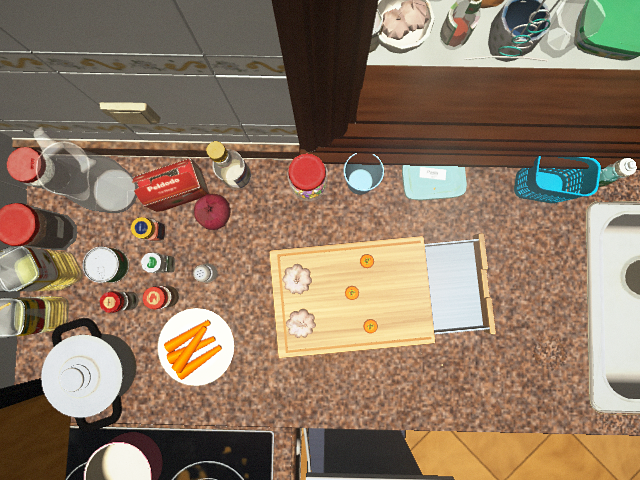

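View pics/side0.png

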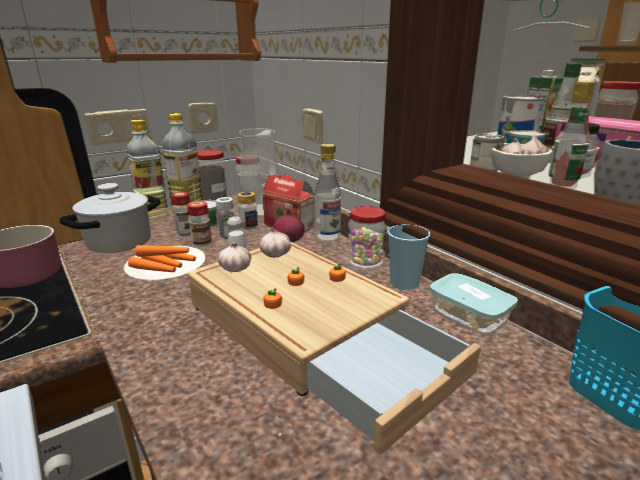

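The top view shows carrot ends at about (row, col) a (326,370), b (293,352) and c (261,367). The board corners are near (250,270), (238,425), (341,435) and (356,278), and the drawer front is near col 487. In the side view the carrot ends are at about a (299,272), b (277,296) and c (273,337). Next I triangulate.

```bash
cat > h.py <<'E'
import numpy as np
from rig import bot
def ray(n,rc,M=None):
    m=M or bot.camera_model(n); f=240/np.tan(np.radians(m['vertical_fov'])/2)
    r,c=rc; d=np.array([(c-m['cx'])/f,-(r-m['cy'])/f,-1.])
    return np.array(m['position']),np.array(m['orientation'])@d
def atz(n,rc,z,M=None):
    p,d=ray(n,rc,M); return p+d*(z-p[2])/d[2]
def tri(a,b):
    (p,d),(q,e)=ray(*a),ray(*b)
    t=np.linalg.lstsq(np.c_[d,-e],q-p,rcond=None)[0]
    x,y=p+d*t[0],q+e*t[1]; return (x+y)/2,np.linalg.norm(x-y)
E
python3 - <<'E'
from h import *
import cv2
np.set_printoptions(precision=4,suppress=True)
for k,t,s in[('a',(326,370),(299,272)),('b',(293,352),(277,296)),('c',(261,367),(273,337))]:
    print(k,tri(('top',t),('side',s)),atz('top',t,.084),atz('side',s,.083))
C=dict(fl=(250,270),fr=(238,425),nr=(341,435),nl=(356,278))
for k,v in C.items(): print(k,atz('top',v,.072))
for k,v in dict(a=(297,406),b=(372,302)).items(): print('side corner',k,atz('side',v,.072))
for v in[(235,481),(331,493)]: print('front top corner',atz('top',v,.054))
for v in[(345,478),(432,378)]: print('side front top',atz('side',v,.054))
for v,w in [((279.5,296.4),.072),((322.4,300.9),.072)]: print('garlic',atz('top',v,w))
for n in("side","top"):
    for l in["carrot_end_a_mid","drawer_front","garlic","drawer_in","jar_orange","beaker"]:
        pass
im=bot.snapshot('top'); cv2.imwrite('pics/topz.png',cv2.resize(im[215:375,255:515,::-1],None,fx=3,fy=3,interpolation=2))
im=bot.snapshot('side'); cv2.imwrite('pics/sidez.png',cv2.resize(im[225:455,180:490,::-1],None,fx=2.5,fy=2.5,interpolation=2))
E
```

```text
a (array([0.4761, 0.0347, 0.0786]), np.float64(0.004442853305459873)) [0.4746 0.0362 0.084 ] [0.4745 0.027  0.083 ]
b (array([0.5421, 0.0717, 0.0796]), np.float64(0.005769867070336009)) [0.5397 0.0734 0.084 ] [0.5413 0.0649 0.083 ]
c (array([0.6068, 0.0425, 0.0796]), np.float64(0.00434412779242072)) [0.6048 0.0441 0.084 ] [0.6048 0.0364 0.083 ]
fl [0.6239 0.2425 0.072 ]
fr [ 0.655  -0.0752  0.072 ]
nr [ 0.4463 -0.0965  0.072 ]
nl [0.4095 0.2202 0.072 ]
side corner a [ 0.6565 -0.0748  0.072 ]
side corner b [ 0.4286 -0.1257  0.072 ]
front top corner [ 0.6652 -0.1953  0.054 ]
front top corner [ 0.4672 -0.2195  0.054 ]
side front top [ 0.6673 -0.204   0.054 ]
side front top [ 0.4536 -0.2351  0.054 ]
garlic [0.5646 0.1868 0.072 ]
garlic [0.4778 0.1755 0.072 ]
```

View pics/topz.png

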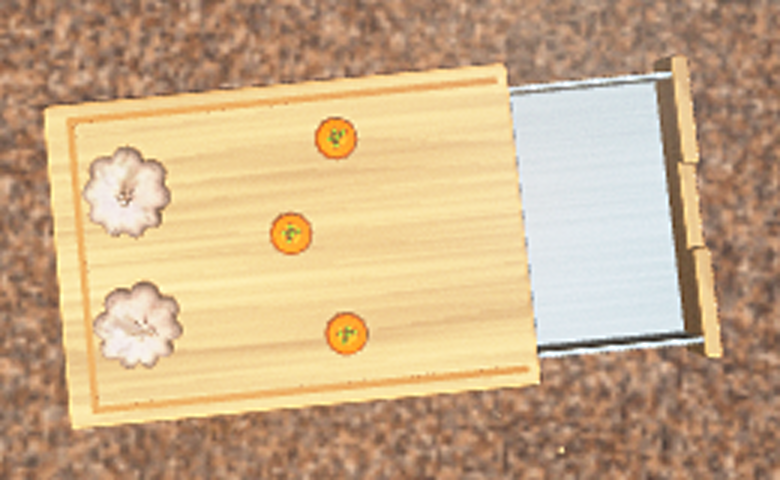

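View pics/sidez.png

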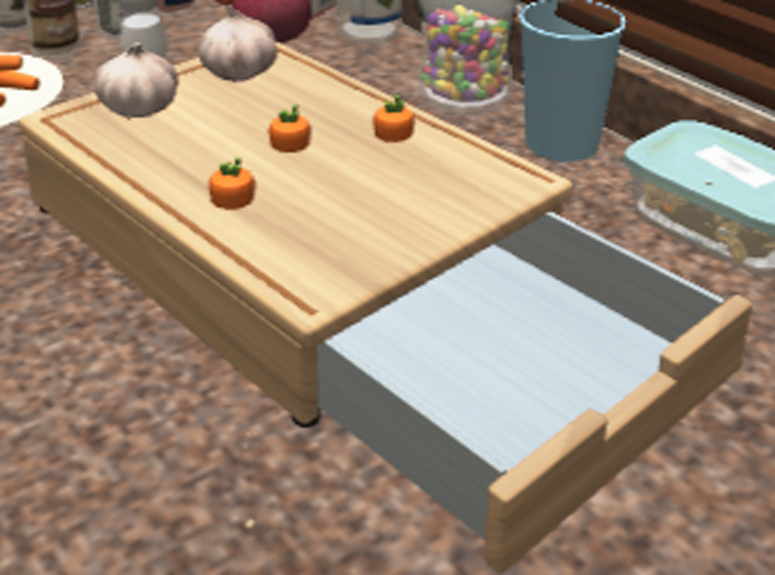

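```bash
python3 - <<'E'
from h import *
np.set_printoptions(precision=4,suppress=True)
B=np.array([[.11,.16],[.11,-.16],[-.11,-.16],[-.11,.16]])
def fit(P):
    c=P.mean(0); Q=P-c; 
    z=(Q[:,0]+1j*Q[:,1]); b=B[:,0]+1j*B[:,1]; th=np.angle(np.sum(z*np.conj(b)));s=abs(np.sum(z*np.conj(b)))/np.sum(abs(b)**2)
    R=np.array([[np.cos(th),-np.sin(th)],[np.sin(th),np.cos(th)]])
    print('c',c,'th',np.degrees(th),'scale',s,'res',(P-(c+B@R.T)).tolist()); return c,R
T=[(250,269.7),(237,423.7),(342.7,434.7),(357.7,280)]
S=[(243,294),(297,408),(359,305),(273.8,188.8)]
for n,L,ca in(('top',T,[(326,370.7),(292.7,352),(260.7,367)]),('side',S,[(299.5,272.5),(278,296),(274,337)])):
    c,R=fit(np.array([atz(n,v,.072)[:2] for v in L]))
    for v in ca:
        p=atz(n,v,.09 if n=='top' else .082)[:2]; print(p,(p-c)@R)
E
```

```text
c [0.5325 0.0727] th 6.449793535400654 scale 0.9870443378320097 res [[2.3608528336604984e-05, -0.0009232339554404723], [-0.0028079113237625686, 0.001442256101825995], [0.001765253503900166, 0.002710248714892838], [0.001019049291525742, -0.0032292708612783605]]
[0.4752 0.0354] [-0.0612 -0.0306]
[0.5404 0.0737] [0.008  0.0001]
[0.6052 0.0446] [ 0.0691 -0.0361]
c [0.5345 0.0557] th 6.109531751982969 scale 0.9476981654760288 res [[-0.000996089053163507, -0.02024539146926052], [-0.0018520104364052603, 0.015060518947552892], [0.0027934172030876225, 0.007488662069201679], [5.4682286481200215e-05, -0.0023037895474940506]]
[0.4752 0.0267] [-0.062  -0.0225]
[0.5404 0.0635] [0.0067 0.0072]
[0.6038 0.0351] [ 0.0667 -0.0279]
```

```bash
cat >> h.py <<'E'
from scipy.spatial.transform import Rotation as Ro
TH=np.radians(6.45); C0=np.array([.5325,.0727])
RB=np.array([[np.cos(TH),-np.sin(TH)],[np.sin(TH),np.cos(TH)]])
def b2w(x,y,z): return np.r_[C0+RB@[x,y],z]
def w2b(p): return np.r_[(np.array(p)[:2]-C0)@RB,p[2]]
RG=np.array([[-np.sin(TH),np.cos(TH),0],[np.cos(TH),np.sin(TH),0],[0,0,-1.]])
def delta(x,y,z):
    s=bot.sense(); R=np.array(s['tcp_rot'])
    print('tcp board',w2b(s['ee_pos']).round(4),'F',np.round(s['contact_force'],1),'t',s['clock'])
    print('shift',np.round(R.T@(b2w(x,y,z)-s['ee_pos']),4),'turn/pi',np.round(Ro.from_matrix(R.T@RG).as_rotvec()/np.pi,4))
E
python3 - <<'E'
from h import *
delta(0,-.02,.27)
for v in [(235,480),(233.7,478.3),(334,491.5),(333.7,496)]: print(w2b(atz('top',v,.054)).round(4))
for v in [(279.5,296.4),(322.4,300.9)]: print(w2b(atz('top',v,.09)).round(4))
E
```

```text
tcp board [-0.4144 -0.6507  0.2195] F [0.2 0.  0.3] t 0.7
shift [ 0.5261 -0.541  -0.0505] turn/pi [ 0.      0.     -0.4395]
[ 0.1019 -0.2792  0.054 ]
[ 0.105 -0.276  0.054]
[-0.1035 -0.2792  0.054 ]
[-0.1037 -0.2885  0.054 ]
[0.0445 0.1087 0.09  ]
[-0.0414  0.1073  0.09  ]
```

```bash
python3 -m handwheel '[[0.026,-0.027,-0.05,0,0,-0.022],[0.052,-0.054,-0.05,0,0,-0.044],[0.078,-0.081,-0.05,0,0,-0.066],[0.105,-0.108,-0.05,0,0,-0.088],[0.131,-0.135,-0.05,0,0,-0.11],[0.158,-0.162,-0.05,0,0,-0.132],[0.184,-0.189,-0.05,0,0,-0.154],[0.21,-0.216,-0.05,0,0,-0.176],[0.236,-0.243,-0.05,0,0,-0.198],[0.263,-0.27,-0.05,0,0,-0.22]]' -0.6; python3 - <<'E'
from h import *
delta(0,-.02,.27)
E
```

```text
clock: 1.53
ee_pos: [0.3648, -0.2828, 0.2699]
tcp_rot: [[0.543, 0.84, 0.001], [0.84, -0.543, -0.001], [-0.0, 0.001, -1.0]]
contact_force: [1.3, -0.8, 0.5]
opening: 0.0312
tcp board [-0.2066 -0.3344  0.2699] F [ 1.3 -0.8  0.5] t 1.5333
shift [ 3.741e-01 -3.950e-02 -3.000e-04] turn/pi [ 2.000e-04  2.000e-04 -2.186e-01]
```

```bash
python3 -m handwheel '[[0.04,-0.004,0,0,0,-0.025],[0.08,-0.008,0,0,0,-0.05],[0.12,-0.012,0,0,0,-0.075],[0.16,-0.016,0,0,0,-0.1],[0.2,-0.02,0,0,0,-0.125],[0.24,-0.025,0,0,0,-0.15],[0.28,-0.03,0,0,0,-0.175],[0.32,-0.034,0,0,0,-0.2],[0.35,-0.037,0,0,0,-0.2186],[0.374,-0.0395,0,0,0,-0.2186]]' -0.6; python3 - <<'E'
from h import *
import cv2
delta(0,-.02,.27)
M=bot.camera_model('wrist'); im=bot.snapshot('wrist'); cv2.imwrite('pics/w1.png',im[:,:,::-1])
print(M)
for l in["carrot_end_a_mid","garlic","drawer_front","drawer_in"]:
    for d in bot.place_of(l,'wrist'): print(l,d['conf'],d['centre'],w2b(atz('wrist',d['centre'],.081 if l[0]=='c' else .072,M)).round(4))
E
```

```text
clock: 2.37
ee_pos: [0.5362, 0.054, 0.2697]
tcp_rot: [[-0.115, 0.993, 0.001], [0.993, 0.115, 0.001], [0.001, 0.001, -1.0]]
contact_force: [0.2, 0.3, 0.8]
opening: 0.0189
tcp board [ 0.0016 -0.019   0.2697] F [0.2 0.3 0.8] t 2.3667
shift [-0.001  -0.0016 -0.0003] turn/pi [ 0.0004 -0.0004  0.0008]
{'vertical_fov': 63.72843941095277, 'cx': 312.485656713563, 'cy': 238.71367867394474, 'position': array([0.52718274, 0.12278345, 0.43530126]), 'orientation': array([[ 9.93342484e-01, -1.11666389e-01, -2.83077055e-02],
       [ 1.15197919e-01,  9.63700488e-01,  2.40854333e-01],
       [ 3.84816069e-04, -2.42511830e-01,  9.70148372e-01]])}
carrot_end_a_mid 0.66 [233.8, 251.2] [-0.0571 -0.0336  0.081 ]
garlic 0.94 [78.0, 265.8] [-0.0407  0.105   0.072 ]
garlic 0.58 [79.1, 364.1] [0.0457 0.1043 0.072 ]
drawer_front 0.81 [422.2, 312.6] [ 0.0015 -0.2486  0.072 ]
```

View pics/w1.png

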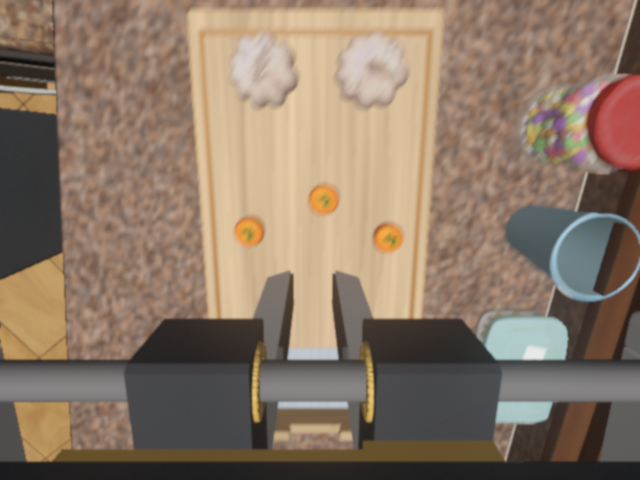

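The wrist view shows carrot ends at a (232,249), b (199,323) and c (237,388), with the fingers straddling the middle lane and nothing in their way. I'll compare these with the top view.

```bash
python3 - <<'E'
from h import *
for k,v,t in(('a',(232,249),(326,370.7)),('b',(199,323),(292.7,352)),('c',(237,388),(260.7,367))):
    print(k,w2b(atz('wrist',v,.09)).round(4)); p,g=tri(('wrist',v),('top',t)); print('  tri',w2b(p).round(4),round(g,4))
for v in((10,190),(10,443),(320,211),(320,413)):print(w2b(atz('wrist',v,.072)).round(4))
delta(.008,.045,.2)
E
```

```text
a [-0.0598 -0.034   0.09  ]
  tri [-0.0586 -0.0301  0.1045] 0.0027
b [ 0.0079 -0.0038  0.09  ]
  tri [0.008  0.0011 0.1208] 0.002
c [ 0.0678 -0.0391  0.09  ]
  tri [ 0.0678 -0.0367  0.0952] 0.003
[-0.1043  0.1541  0.072 ]
[0.1089 0.1533 0.072 ]
[-0.1059 -0.1306  0.072 ]
[ 0.1008 -0.1311  0.072 ]
tcp board [-0.0003 -0.0233  0.2693] F [-0.6 -0.6  0.4] t 2.6167
shift [0.0684 0.0081 0.0692] turn/pi [-0.0003  0.0004 -0.0012]
```

```bash
python3 -m handwheel '[[0.032,0.004,0.01,0,0,0],[0.063,0.008,0.04,0,0,0],[0.063,0.008,0.075,0,0,0],[0.063,0.008,0.11,0,0,0],[0.063,0.008,0.14,0,0,0],[0.063,0.008,0.16,0,0,0],[0.063,0.008,0.172,0,0,0],[0.063,0.008,0.178,0,0,0],[0.063,0.008,0.179,0,0,0],[0.063,0.008,0.179,0,0,0]]' -0.6; python3 - <<'E'
from h import *
import cv2
delta(.008,-.175,.09)
im=bot.snapshot('side'); cv2.imwrite('pics/s2.png',cv2.resize(im[160:400,180:500,::-1],None,fx=2.4,fy=2.4))
E
```

```text
clock: 3.45
ee_pos: [0.5366, 0.1132, 0.0909]
tcp_rot: [[-0.108, 0.994, 0.0], [0.994, 0.108, -0.0], [-0.0, 0.0, -1.0]]
contact_force: [0.4, -0.6, 0.9]
opening: 0.0184
tcp board [0.0086 0.0398 0.0909] F [ 0.4 -0.6  0.9] t 3.45
shift [-0.2148  0.0003  0.001 ] turn/pi [ 0.0001  0.0001 -0.0013]
```

View pics/s2.png

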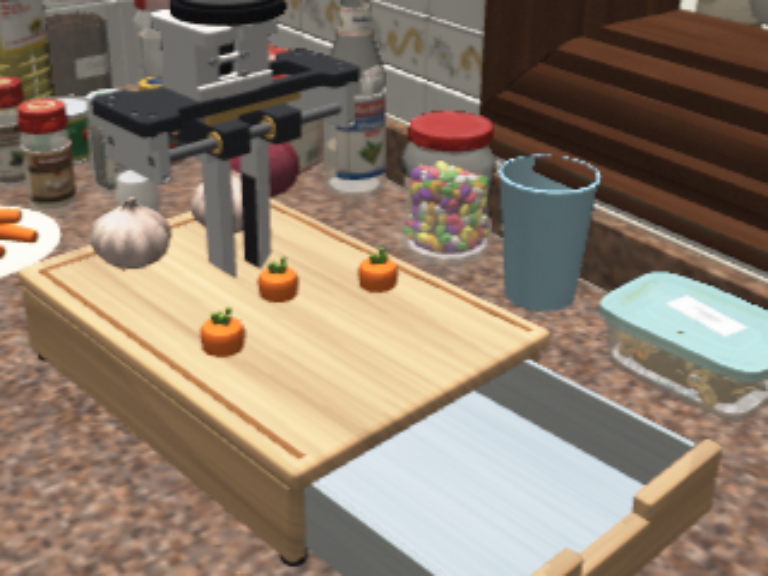

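The fingers stand just above the board right behind b, clear of both garlic bulbs. I'll sweep b now.

```bash
python3 -m handwheel '[[-0.008,0,0,0,0,0],[-0.02,0,0,0,0,0],[-0.035,0,0,0,0,0],[-0.05,0,0,0,0,0],[-0.065,0,0,0,0,0],[-0.08,0,0,0,0,0],[-0.095,0,0,0,0,0],[-0.108,0,0,0,0,0],[-0.118,0,0,0,0,0],[-0.12,0,0,0,0,0]]' -0.6; python3 - <<'E'
from h import *
import cv2
delta(.008,-.175,.09)
im=bot.snapshot('side'); cv2.imwrite('pics/s3.png',cv2.resize(im[160:400,180:500,::-1],None,fx=2.4,fy=2.4))
E
```

```text
clock: 4.33
ee_pos: [0.5497, -0.0088, 0.0908]
tcp_rot: [[-0.106, 0.994, 0.001], [0.994, 0.106, -0.002], [-0.002, 0.0, -1.0]]
contact_force: [-1.1, -0.3, 0.5]
opening: 0.0188
tcp board [ 0.0079 -0.0829  0.0908] F [-1.1 -0.3  0.5] t 4.3333
shift [-0.0921  0.0007  0.001 ] turn/pi [ 0.0001  0.0006 -0.0022]
```

View pics/s3.png

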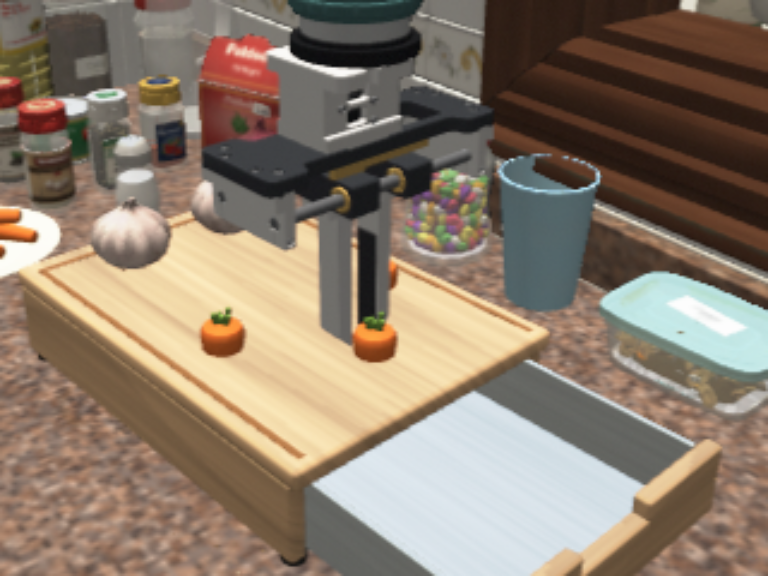

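b stays nestled ahead of the fingers in its lane, and a and c have not moved. Next I push b over the edge.

```bash
python3 -m handwheel '[[-0.008,0,0,0,0,0],[-0.02,0,0,0,0,0],[-0.032,0,0,0,0,0],[-0.044,0,0,0,0,0],[-0.053,0,0,0,0,0],[-0.061,0,0,0,0,0],[-0.069,0,0,0,0,0],[-0.077,0,0,0,0,0],[-0.085,0,0,0,0,0],[-0.087,0,0,0,0,0]]' -0.6; python3 - <<'E'
from h import *
import cv2
delta(.068,.004,.18)
im=bot.snapshot('side'); cv2.imwrite('pics/s4.png',cv2.resize(im[160:440,180:500,::-1],None,fx=2.1,fy=2.1))
E
```

```text
clock: 5.22
ee_pos: [0.559, -0.0935, 0.0904]
tcp_rot: [[-0.108, 0.994, -0.0], [0.994, 0.108, -0.001], [-0.001, -0.0, -1.0]]
contact_force: [-0.6, 0.5, -0.5]
opening: 0.0186
tcp board [ 0.0077 -0.1681  0.0904] F [-0.6  0.5 -0.5] t 5.2167
shift [ 0.1723  0.0595 -0.0898] turn/pi [-0.0001  0.0003 -0.0014]
```

View pics/s4.png

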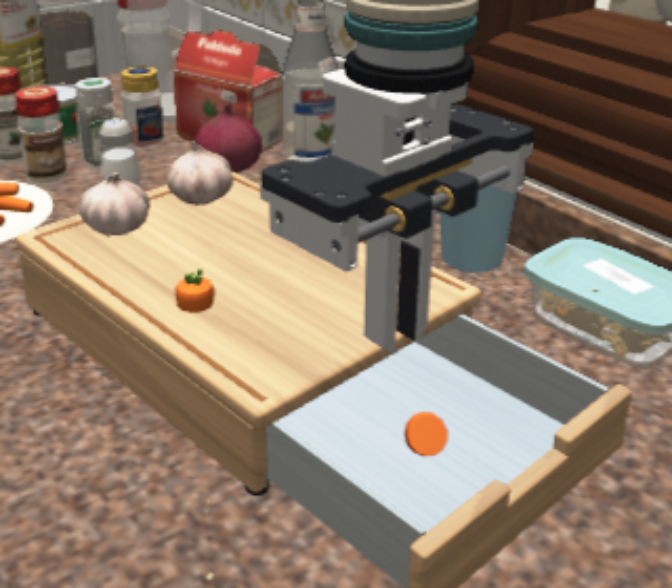

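b lies on the tray floor with its cut face showing, and c is hidden behind the gripper. Next I lift and go behind c.

```bash
python3 -m handwheel '[[0,0,-0.03,0,0,0],[0,0,-0.06,0,0,0],[0.02,0.01,-0.09,0,0,0],[0.055,0.03,-0.09,0,0,0],[0.09,0.045,-0.09,0,0,0],[0.13,0.0595,-0.09,0,0,0],[0.165,0.0595,-0.09,0,0,0],[0.172,0.0595,-0.08,0,0,0],[0.172,0.0595,-0.075,0,0,0],[0.172,0.0595,-0.075,0,0,0]]' -0.6; python3 - <<'E'
from h import *
import cv2
im=bot.snapshot('wrist'); cv2.imwrite('pics/w5.png',im[:,:,::-1])
delta(.068,.004,.09)
E
```

```text
clock: 6.1
ee_pos: [0.598, 0.0856, 0.1641]
tcp_rot: [[-0.111, 0.994, -0.003], [0.994, 0.111, -0.002], [-0.001, -0.003, -1.0]]
contact_force: [0.1, -0.7, 0.6]
opening: 0.0186
tcp board [0.067  0.004  0.1646] F [ 0.5  0.8 -0. ] t 6.15
shift [0.0002 0.0012 0.0746] turn/pi [-0.0007  0.0005 -0.0011]
```

View pics/w5.png

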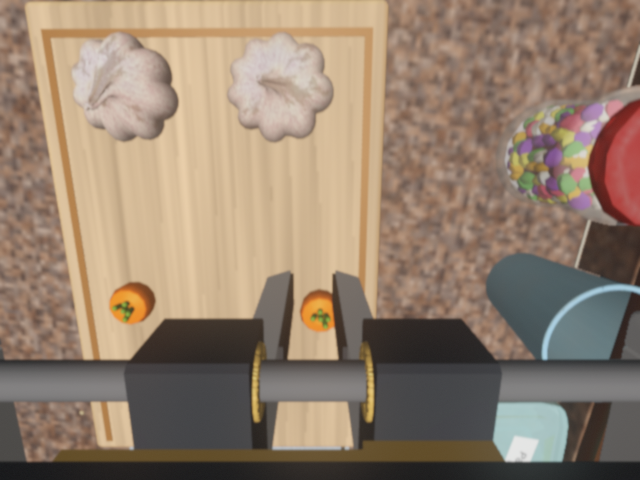

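```bash
python3 - <<'E'
from h import *
for v in((311,320),(304,131)): print(w2b(atz('wrist',v,.09)).round(4))
E
python3 -m handwheel '[[0,0.001,0.015,0,0,0],[0,0.001,0.03,0,0,0],[0,0.001,0.045,0,0,0],[0,0.001,0.058,0,0,0],[0,0.001,0.067,0,0,0],[0,0.001,0.072,0,0,0],[0,0.001,0.0745,0,0,0],[0,0.001,0.0745,0,0,0],[0,0.001,0.0745,0,0,0],[-0.005,0.001,0.0745,0,0,0]]' -0.6
```

```text
[ 0.0707 -0.0371  0.09  ]
[-0.0561 -0.0318  0.09  ]
clock: 6.98
ee_pos: [0.6013, 0.0823, 0.0919]
tcp_rot: [[-0.111, 0.994, 0.001], [0.994, 0.111, 0.001], [0.001, 0.002, -1.0]]
contact_force: [-0.4, 0.6, -0.6]
opening: 0.0192
```

```bash
python3 -m handwheel '[[-0.008,0,0,0,0,0],[-0.02,0,0,0,0,0],[-0.034,-0.0,0,0,0,0],[-0.048,-0.001,0,0,0,0],[-0.062,-0.002,0,0,0,0],[-0.074,-0.003,0,0,0,0],[-0.086,-0.004,0,0,0,0],[-0.096,-0.005,0,0,0,0],[-0.102,-0.005,0,0,0,0],[-0.104,-0.005,0,0,0,0]]' -0.6; python3 - <<'E'
from h import *
import cv2
delta(.062,-.168,.09)
im=bot.snapshot('side'); cv2.imwrite('pics/s6.png',cv2.resize(im[160:440,180:500,::-1],None,fx=2.1,fy=2.1))
E
```

```text
clock: 7.82
ee_pos: [0.6073, -0.0246, 0.0909]
tcp_rot: [[-0.108, 0.994, -0.0], [0.994, 0.108, -0.001], [-0.001, -0.0, -1.0]]
contact_force: [0.3, -0.7, -0.1]
opening: 0.0188
tcp board [ 0.0634 -0.1051  0.0909] F [ 0.3 -0.7 -0.1] t 7.8167
shift [-0.0629 -0.0011  0.0009] turn/pi [-0.0001  0.0002 -0.0014]
```

View pics/s6.png

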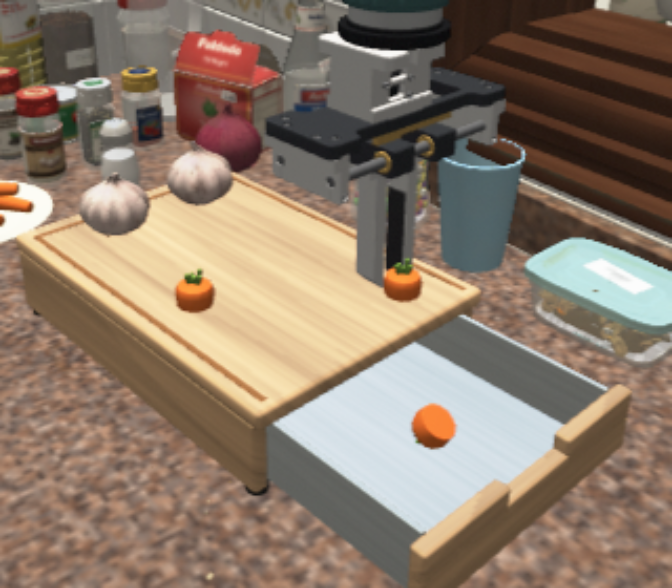

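c sits in the finger gap close to the right-hand edge, and b is still in the tray. I'll finish this sweep.

```bash
python3 -m handwheel '[[-0.006,0,0,0,0,0],[-0.014,0,0,0,0,0],[-0.022,0,0,0,0,0],[-0.03,0,0,0,0,0],[-0.038,0,0,0,0,0],[-0.046,0,0,0,0,0],[-0.054,0,0,0,0,0],[-0.061,0,0,0,0,0],[-0.064,0,0,0,0,0],[-0.064,0,0,0,0,0]]' -0.6
python3 - <<'E'
from h import *
import cv2
delta(-.058,.008,.17)
im=bot.snapshot('side'); cv2.imwrite('pics/s7.png',cv2.resize(im[160:440,180:500,::-1],None,fx=2.1,fy=2.1))
E
```

```text
clock: 8.7
ee_pos: [0.6143, -0.0878, 0.0909]
tcp_rot: [[-0.108, 0.994, -0.0], [0.994, 0.108, -0.0], [-0.0, -0.0, -1.0]]
contact_force: [0.5, -0.5, 0.3]
opening: 0.0191
tcp board [ 0.0632 -0.1687  0.0909] F [ 0.5 -0.5  0.3] t 8.7
shift [ 0.1761 -0.122  -0.0792] turn/pi [-0.      0.0002 -0.0014]
```

View pics/s7.png

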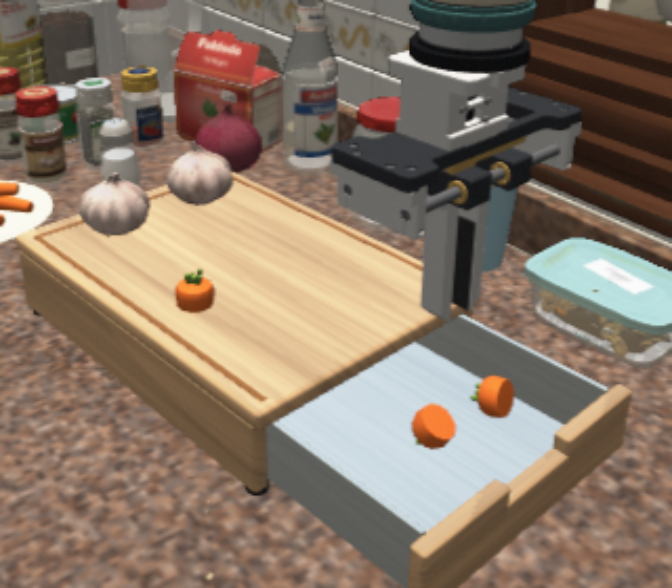

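b and c are both in the tray. Next is a.

```bash
python3 -m handwheel '[[0,0,-0.03,0,0,0],[0,0,-0.06,0,0,0],[0.01,-0.01,-0.085,0,0,0],[0.038,-0.028,-0.085,0,0,0],[0.066,-0.046,-0.085,0,0,0],[0.094,-0.064,-0.085,0,0,0],[0.122,-0.082,-0.085,0,0,0],[0.15,-0.1,-0.085,0,0,0],[0.172,-0.118,-0.08,0,0,0],[0.177,-0.122,-0.075,0,0,0]]' -0.6; python3 - <<'E'
from h import *
import cv2
im=bot.snapshot('wrist'); cv2.imwrite('pics/w8.png',im[:,:,::-1])
delta(-.058,.008,.09)
E
```

```text
clock: 9.58
ee_pos: [0.47, 0.0806, 0.1665]
tcp_rot: [[-0.117, 0.993, -0.001], [0.993, 0.117, 0.002], [0.002, -0.001, -1.0]]
contact_force: [0.4, -0.3, 0.2]
opening: 0.0193
tcp board [-0.061   0.0137  0.1656] F [-1.   0.8 -0.2] t 9.6333
shift [-0.0058  0.0031  0.0756] turn/pi [-0.0007 -0.0003  0.0013]
```

View pics/w8.png

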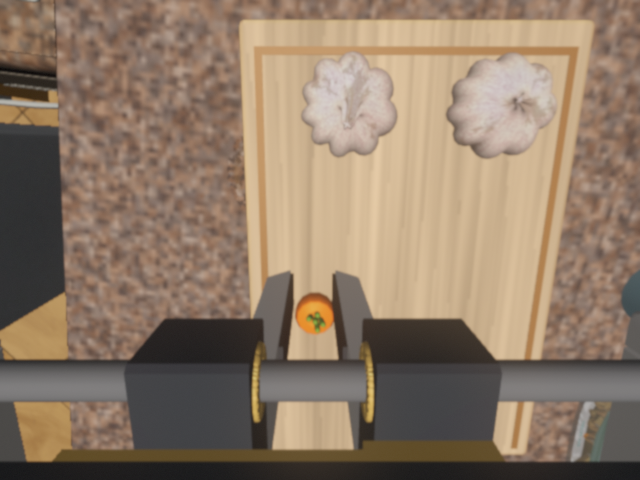

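Carrot end a is centred between the fingers (col 315). I'll descend and sweep.

```bash
python3 -m handwheel '[[0,0,0.015,0,0,0],[0,0,0.03,0,0,0],[0,0,0.045,0,0,0],[0,0,0.058,0,0,0],[0,0,0.067,0,0,0],[0,0,0.072,0,0,0],[0,0,0.075,0,0,0],[0,0,0.075,0,0,0],[0,0,0.075,0,0,0],[-0.005,0,0.075,0,0,0]]' -0.6;  python3 -c "
from h import *
delta(-.058,-.168,.09)"
```

```text
clock: 10.47
ee_pos: [0.4747, 0.0721, 0.0916]
tcp_rot: [[-0.111, 0.994, 0.001], [0.994, 0.111, 0.001], [0.001, 0.002, -1.0]]
contact_force: [0.2, -0.1, 0.3]
opening: 0.0187
tcp board [-0.0575  0.0059  0.0916] F [ 0.2 -0.1  0.3] t 10.4667
shift [-0.1739 -0.0003  0.0015] turn/pi [ 0.0005 -0.0003 -0.0004]
```

```bash
python3 -m handwheel '[[-0.008,0,0,0,0,0],[-0.02,0,0,0,0,0],[-0.034,0,0,0,0,0],[-0.048,0,0,0,0,0],[-0.062,0,0,0,0,0],[-0.074,0,0,0,0,0],[-0.086,0,0,0,0,0],[-0.096,0,0,0,0,0],[-0.102,0,0,0,0,0],[-0.104,0,0,0,0,0]]' -0.6; python3 - <<'E'
from h import *
import cv2
delta(-.058,-.168,.09)
im=bot.snapshot('side'); cv2.imwrite('pics/s9.png',cv2.resize(im[160:440,180:500,::-1],None,fx=2.1,fy=2.1))
E
```

```text
clock: 11.3
ee_pos: [0.4857, -0.0339, 0.0912]
tcp_rot: [[-0.107, 0.994, 0.0], [0.994, 0.107, -0.001], [-0.001, 0.0, -1.0]]
contact_force: [-0.2, 0.5, -0.1]
opening: 0.0186
tcp board [-0.0585 -0.1006  0.0912] F [-0.2  0.5 -0.1] t 11.3
shift [-0.0673  0.0008  0.0012] turn/pi [ 0.0001  0.0002 -0.0016]
```

View pics/s9.png

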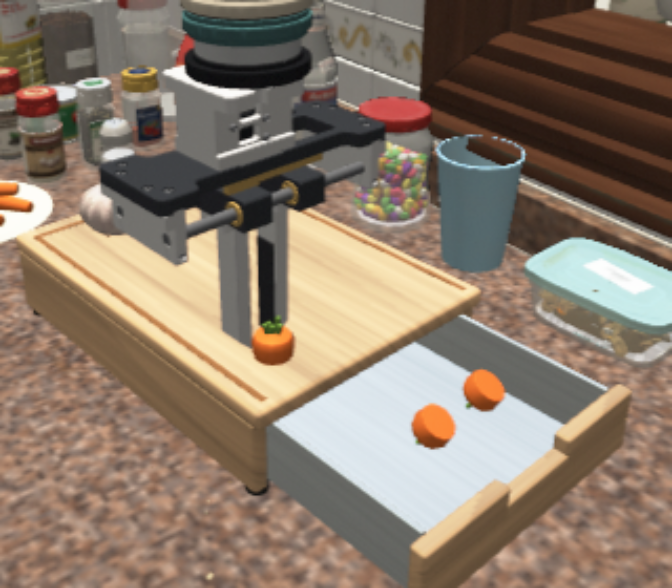

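Carrot end a is in the cradle near the edge, so I'll finish the push.

```bash
python3 -m handwheel '[[-0.006,0,0,0,0,0],[-0.014,0,0,0,0,0],[-0.022,0,0,0,0,0],[-0.03,0,0,0,0,0],[-0.038,0,0,0,0,0],[-0.046,0,0,0,0,0],[-0.054,0,0,0,0,0],[-0.061,0,0,0,0,0],[-0.068,0,0,0,0,0],[-0.068,0,0,0,0,0]]' -0.6
python3 - <<'E'
from h import *
import cv2
im=bot.snapshot('side'); cv2.imwrite('pics/s10.png',cv2.resize(im[160:440,180:500,::-1],None,fx=2.1,fy=2.1))
delta(0,-.325,.17)
E
```

```text
clock: 12.18
ee_pos: [0.493, -0.1018, 0.0909]
tcp_rot: [[-0.107, 0.994, -0.0], [0.994, 0.107, -0.001], [-0.001, -0.0, -1.0]]
contact_force: [-0.3, -0.3, 0.5]
opening: 0.0187
tcp board [-0.0587 -0.1679  0.0909] F [-0.5  0.2 -0.6] t 12.2333
shift [-0.1568  0.0594 -0.0791] turn/pi [-0.      0.0001 -0.0014]
```

View pics/s10.png

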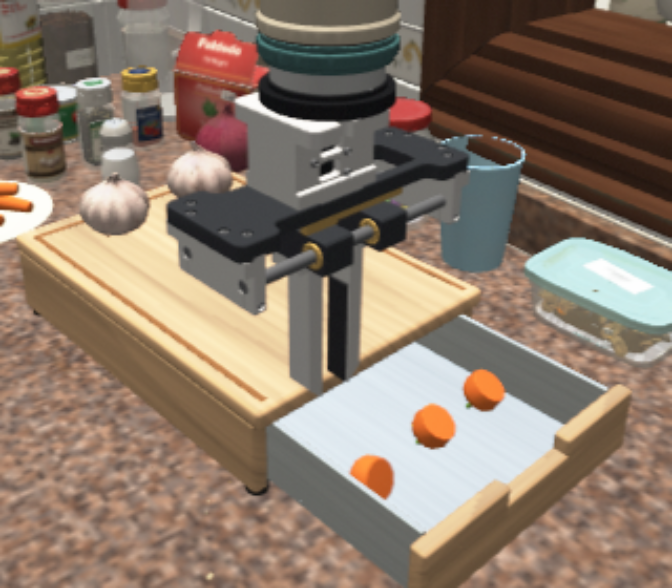

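All three are in the open tray. Next I go up and over, beyond the drawer front.

```bash
python3 -m handwheel '[[0,0,-0.03,0,0,0],[0,0,-0.06,0,0,0],[-0.01,0.005,-0.08,0,0,0],[-0.04,0.015,-0.08,0,0,0],[-0.07,0.025,-0.08,0,0,0],[-0.1,0.04,-0.08,0,0,0],[-0.13,0.052,-0.08,0,0,0],[-0.155,0.0594,-0.08,0,0,0],[-0.162,0.0594,-0.08,0,0,0],[-0.162,0.0594,-0.08,0,0,0]]' -0.6; python3 - <<'E'
from h import *
import cv2
im=bot.snapshot('wrist'); cv2.imwrite('pics/w11.png',im[:,:,::-1])
im=bot.snapshot('top'); cv2.imwrite('pics/t11.png',cv2.resize(im[180:400,250:550,::-1],None,fx=2.6,fy=2.6))
delta(0,-.33,.036)
E
```

```text
clock: 13.07
ee_pos: [0.5694, -0.2562, 0.1703]
tcp_rot: [[-0.106, 0.994, -0.001], [0.994, 0.106, -0.0], [-0.0, -0.001, -1.0]]
contact_force: [-0.9, -0.2, -0.2]
opening: 0.0189
tcp board [-0.     -0.3271  0.1707] F [-0.8  1.2  0.8] t 13.1667
shift [-3.100e-03  1.000e-04  1.347e-01] turn/pi [-0.0003 -0.0006 -0.0004]
```

View pics/w11.png

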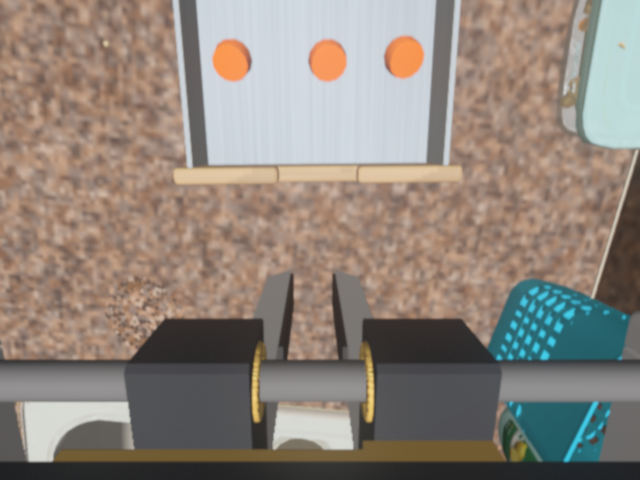

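View pics/t11.png

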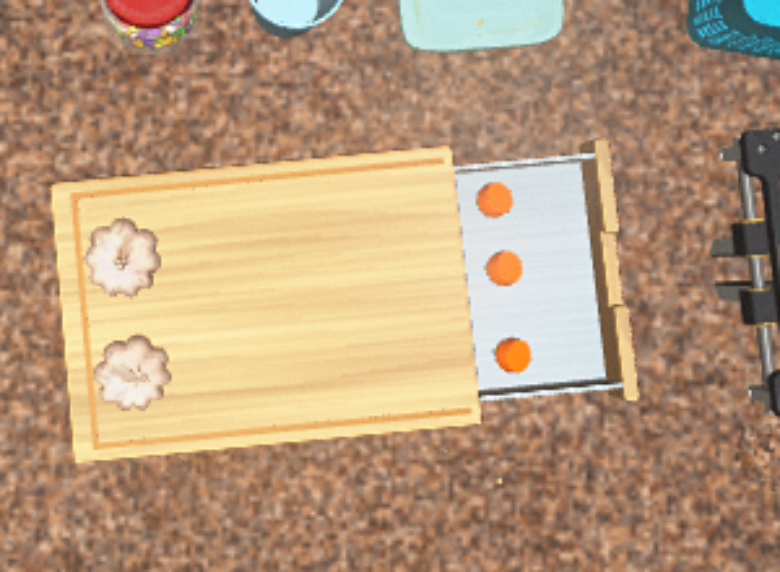

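```bash
python3 -c "
from h import *
for v in((185,318),(184,275),(182,360)): print(w2b(atz('wrist',v,.045)).round(4))"
python3 -m handwheel '[[0,0,0.02,0,0,0],[0,0,0.045,0,0,0],[0,0,0.07,0,0,0],[0,0,0.095,0,0,0],[0,0,0.113,0,0,0],[0,0,0.125,0,0,0],[0,0,0.132,0,0,0],[0,0,0.134,0,0,0],[0,0,0.134,0,0,0],[0,0,0.134,0,0,0]]' -0.6; python3 -c "
from h import *
delta(0,-.17,.036)"
```

```text
[ 0.003  -0.2889  0.045 ]
[-0.0293 -0.2882  0.045 ]
[ 0.0345 -0.2867  0.045 ]
clock: 14.0
ee_pos: [0.5706, -0.2541, 0.0381]
tcp_rot: [[-0.11, 0.994, 0.002], [0.994, 0.11, -0.0], [-0.001, 0.002, -1.0]]
contact_force: [-0.2, -0.3, 0.7]
opening: 0.0188
tcp board [ 0.0012 -0.3291  0.0381] F [-0.2 -0.3  0.7] t 14.0
shift [ 0.1591 -0.0015  0.002 ] turn/pi [ 0.0005  0.0002 -0.0008]
```

```bash
python3 -m handwheel '[[0.01,0,0,0,0,0],[0.02,0,0,0,0,0],[0.03,0,0,0,0,0],[0.038,0,0,0,0,0],[0.046,0,0,0,0,0],[0.055,0,0,0,0,0],[0.064,0,0,0,0,0],[0.072,0,0,0,0,0],[0.078,0,0,0,0,0],[0.082,0,0,0,0,0]]' -0.6; python3 - <<'E'
from h import *
import cv2
delta(0,-.172,.036)
im=bot.snapshot('side'); cv2.imwrite('pics/s12.png',cv2.resize(im[160:440,180:500,::-1],None,fx=2.1,fy=2.1))
E
```

```text
clock: 14.83
ee_pos: [0.5608, -0.1715, 0.037]
tcp_rot: [[-0.111, 0.994, -0.0], [0.994, 0.111, 0.0], [0.0, -0.0, -1.0]]
contact_force: [0.4, -1.6, 1.3]
opening: 0.0185
tcp board [ 0.0007 -0.2458  0.037 ] F [ 0.4 -1.6  1.3] t 14.8333
shift [ 0.0738 -0.0008  0.001 ] turn/pi [-0.     -0.0001 -0.0005]
```

View pics/s12.png

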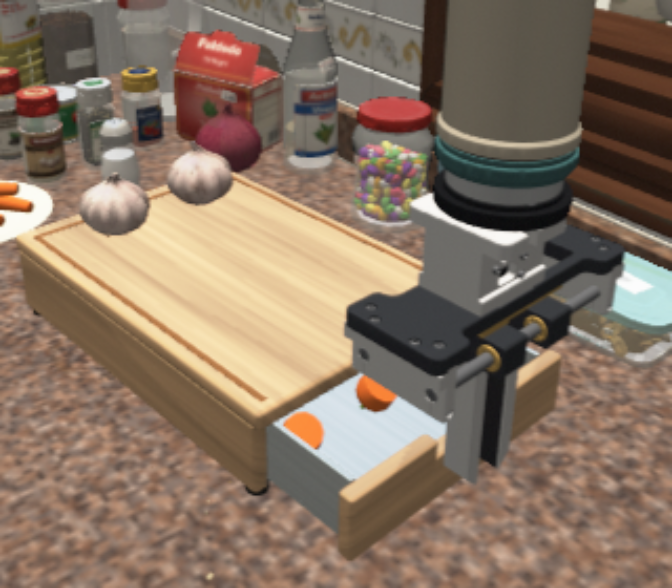

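The drawer is moving in smoothly, and the carrot ends at the board's edge stay below the rim.

```bash
python3 -m handwheel '[[0.008,0,0,0,0,0],[0.016,0,0,0,0,0],[0.024,0,0,0,0,0],[0.032,0,0,0,0,0],[0.04,0,0,0,0,0],[0.047,0,0,0,0,0],[0.053,0,0,0,0,0],[0.058,0,0,0,0,0],[0.062,0,0,0,0,0],[0.065,0,0,0,0,0]]' -0.6; python3 - <<'E'
from h import *
import cv2
delta(0,-.172,.036)
E
```

```text
clock: 15.72
ee_pos: [0.5532, -0.1077, 0.0368]
tcp_rot: [[-0.11, 0.994, -0.001], [0.994, 0.11, -0.0], [0.0, -0.001, -1.0]]
contact_force: [-0.7, -3.6, 0.0]
opening: 0.0187
tcp board [ 0.0003 -0.1816  0.0368] F [-0.7 -3.6  0. ] t 15.7167
shift [ 0.0096 -0.0003  0.0008] turn/pi [-0.0003 -0.     -0.0008]
```

```bash
python3 -m handwheel '[[0.001,0,0,0,0,0],[0.002,0,0,0,0,0],[0.003,0,0,0,0,0],[0.004,0,0,0,0,0],[0.005,0,0,0,0,0],[0.006,0,0,0,0,0],[0.007,0,0,0,0,0],[0.008,0,0,0,0,0],[0.008,0,0,0,0,0],[0.008,0,0,0,0,0]]' -0.6; python3 - <<'E'
from h import *
import cv2
delta(0,-.172,.036)
im=bot.snapshot('side'); cv2.imwrite('pics/s13.png',cv2.resize(im[200:400,230:430,::-1],None,fx=3,fy=3))
E
```

```text
clock: 16.55
ee_pos: [0.5527, -0.1006, 0.0369]
tcp_rot: [[-0.109, 0.994, -0.0], [0.994, 0.109, -0.0], [-0.0, -0.0, -1.0]]
contact_force: [-0.8, -3.5, -0.4]
opening: 0.0186
tcp board [ 0.0006 -0.1745  0.0369] F [-0.8 -3.5 -0.4] t 16.55
shift [ 0.0025 -0.0006  0.0009] turn/pi [-0.0001  0.0001 -0.0009]
```

View pics/s13.png

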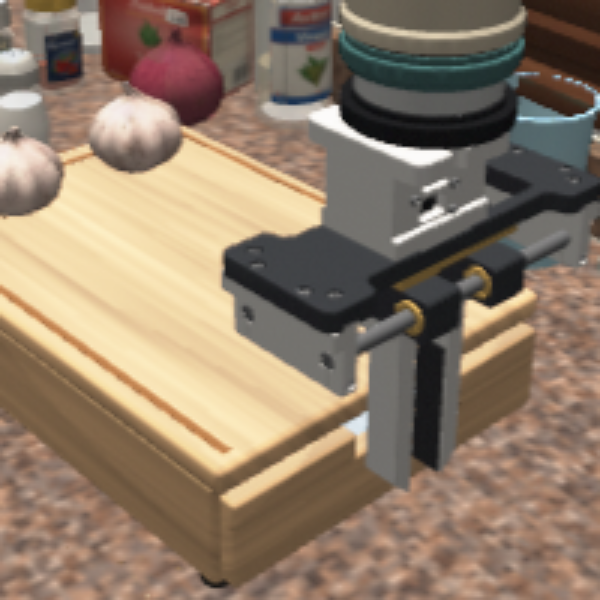

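The drawer is almost shut and the force shows only slide friction so far. I'll push on until it meets the stop.

```bash
python3 -m handwheel '[[0.001,0,0,0,0,0],[0.002,0,0,0,0,0],[0.003,0,0,0,0,0],[0.004,0,0,0,0,0],[0.004,0,0,0,0,0],[0.004,0,0,0,0,0],[0.004,0,0,0,0,0],[0.004,0,0,0,0,0],[0.004,0,0,0,0,0],[0.004,0,0,0,0,0]]' -0.6; python3 -m handwheel '[[0.001,0,0,0,0,0],[0.002,0,0,0,0,0],[0.003,0,0,0,0,0],[0.003,0,0,0,0,0],[0.003,0,0,0,0,0],[0.003,0,0,0,0,0],[0.003,0,0,0,0,0],[0.003,0,0,0,0,0],[0.003,0,0,0,0,0],[0.003,0,0,0,0,0]]' -0.6; python3 - <<'E'
from h import *
delta(0,-.172,.036)
E
```

```text
clock: 17.43
ee_pos: [0.5526, -0.1005, 0.037]
tcp_rot: [[-0.108, 0.994, 0.0], [0.994, 0.108, -0.005], [-0.005, -0.0, -1.0]]
contact_force: [0.1, -10.9, -2.2]
opening: 0.0187
clock: 18.27
ee_pos: [0.5526, -0.1004, 0.037]
tcp_rot: [[-0.106, 0.994, 0.001], [0.994, 0.106, -0.008], [-0.008, -0.0, -1.0]]
contact_force: [1.0, -15.8, -3.6]
opening: 0.0185
tcp board [ 0.0005 -0.1742  0.037 ] F [  1.  -15.8  -3.6] t 18.2667
shift [ 0.0022 -0.0005  0.001 ] turn/pi [-0.0001  0.0026 -0.002 ]
```

The force climbed to 16 N with no motion, so the drawer is against its stop. I'll retreat and check.

```bash
python3 -m handwheel '[[-0.007,0,0,0,0,0],[-0.015,0,0,0,0,0],[-0.03,0,0,0,0,0],[-0.05,0,0,0,0,0],[-0.075,0,0,0,0,0],[-0.1,0,0,0,0,0],[-0.12,0,-0.03,0,0,0],[-0.14,0,-0.06,0,0,0],[-0.16,0,-0.1,0,0,0],[-0.18,0,-0.13,0,0,0]]' -0.6; python3 -m handwheel '[[0,0,0,0,0,0],[0,0,0,0,0,0],[0,0,0,0,0,0],[0,0,0,0,0,0],[0,0,0,0,0,0],[0,0,0,0,0,0],[0,0,0,0,0,0],[0,0,0,0,0,0],[0,0,0,0,0,0],[0,0,0,0,0,0]]' -; python3 - <<'E'
from h import *
import cv2
im=bot.snapshot('side'); cv2.imwrite('pics/s14.png',cv2.resize(im[200:400,200:440,::-1],None,fx=3,fy=3))
im=bot.snapshot('top'); cv2.imwrite('pics/t14.png',cv2.resize(im[140:380,230:500,::-1],None,fx=2.5,fy=2.5))
delta(0,-.172,.036)
for l in('garlic','jar_orange','beaker','onion','salt_shaker','carrot_end_a_mid'):
    print(l,[(d['conf'],d['centre']) for d in bot.place_of(l,'top')])
E
```

```text
clock: 19.1
ee_pos: [0.5729, -0.271, 0.1691]
tcp_rot: [[-0.112, 0.994, 0.003], [0.994, 0.112, 0.003], [0.003, 0.003, -1.0]]
contact_force: [1.1, -0.3, -0.5]
opening: 0.0192
clock: 19.93
ee_pos: [0.5718, -0.2721, 0.1669]
tcp_rot: [[-0.11, 0.994, -0.0], [0.994, 0.11, 0.0], [0.0, -0.0, -1.0]]
contact_force: [-0.2, -0.1, -0.4]
opening: 0.0188
tcp board [ 3.000e-04 -3.472e-01  1.670e-01] F [ 0.3 -0.1  0.2] t 20.0333
shift [ 0.1752 -0.0008  0.131 ] turn/pi [ 0.      0.     -0.0009]
garlic [(0.91, [323.9, 304.3]), (0.83, [280.4, 296.8])]
jar_orange [(0.77, [186.8, 307.4]), (0.29, [271.7, 210.9])]
beaker [(0.8, [179.2, 362.7])]
onion [(0.69, [215.6, 214.7]), (0.65, [182.8, 304.1])]
salt_shaker [(0.66, [274.6, 208.5])]
carrot_end_a_mid []
```

View pics/s14.png

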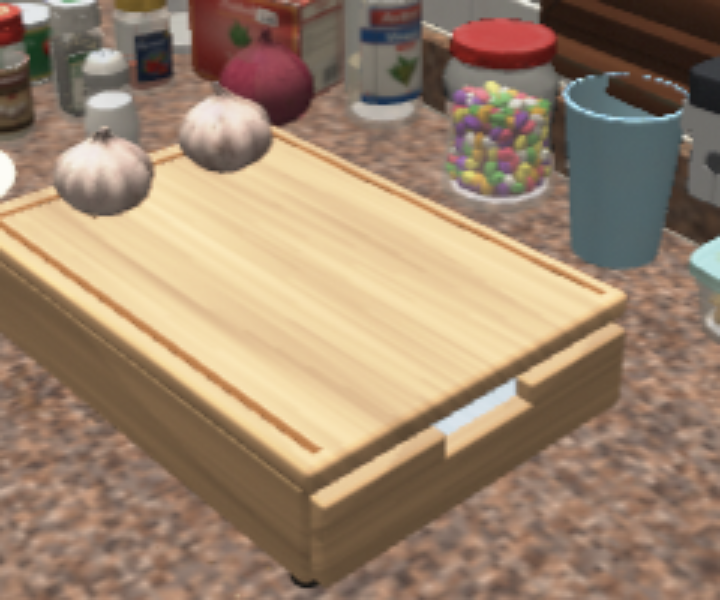

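View pics/t14.png

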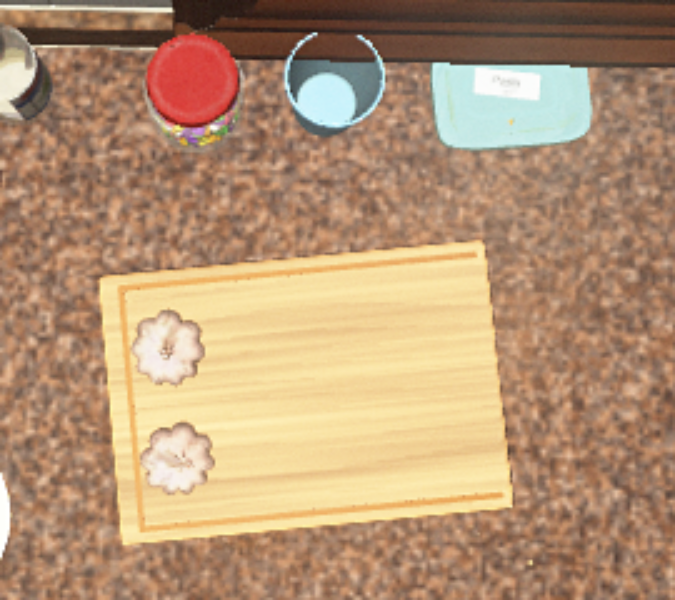

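```bash
python3 -c "
from rig import bot
print(bot.sign_off())"
```

```text
the job is handed in; nothing more can be done
None
```

The board is clear: all three carrot ends are in the waste drawer and the drawer is pushed home. I handed the job in at about 20 s, with no verdict reported.

**What I did:** I swept b, then c, then a along the board with the fingers about 19 mm apart, so each end sat in the gap and stayed in its lane. All three tipped off the right-hand end into the open tray. Then I pushed the drawer front at its notch and backed the arm off.

**What the last checks showed:**
- **Carrot ends:** they lay on the tray floor while the drawer was about 0.12 m open. After shutting, the board is bare and no end shows on the worktop. I could not see inside the closed drawer.
- **Drawer shut:** the push force rose to about 16 N with no further movement. The fingers' front then stood at about board y = -166 mm, where -164 mm means shut; that is within calibration error. The top view shows no front projecting past the board.
- **Other things:** garlic, jar, beaker, onion and salt shaker look unmoved in both views. I had starting network positions only for the garlic; one bulb reads within 1 px and the other 3–4 px off (about 2 mm per pixel), which could be network error.
- **Robot:** it was clear of everything when I handed in.

**Disagreements:**
- The side camera put the carrot ends 8–10 mm off the top camera along y. Top and wrist agreed to about 4 mm, so I used those.
- Heights from the wrist and top pair were poor, 95–121 mm, because the two views are nearly parallel. Side and top together gave 79–80 mm, against 81 mm expected.

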